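# Clip the slide basket on the swing arm of the drip stand

## Task

Bring the drip stand's empty swing arm from its parked notch over the white chamber to the next notch, over the drip tray: lift its spring pull ring, swing the arm round, and let the pin drop home in that notch. Then take the slide basket that has the snap hook and push its hook down over the outer bar of the arm's eye until the gate flicks shut, and leave it hanging there upright and still, pin still home. Do not knock over or shift the rack, bottle, beaker, jar or other basket.

Things in the scene. Friction and masses are not known exactly. Their poses are not given: they have to be found in the camera images.
- post_axis (a point): Drip stand: upright steel post 28 mm thick on a grey foot 130 mm across, fixed; place and yaw vary. Point on the post's axis, 190 mm above the bench, level with the middle of the swing arm. Own z up; own -x points to the drip tray. A fixed notched disc (200 mm across, teeth up to 175 mm above the bench) sits below the arm.
- tray_mid (a point): Drip tray, part of the stand: flat open steel tray 130 (own x) x 110 mm, 18 mm high, fixed. Point at its centre on the bench, 180 mm from the post axis.
- chamber_top (a point): White chamber with grey top, 100 x 100 mm, 140 mm high, fixed part of the stand, under the parked arm: centre 185 mm from the post axis, 60 degrees clockwise (seen from above) from the tray. Point at the centre of its top.
- swingarm (a joint): Angle of the swing arm about the post, rad, growing anticlockwise seen from above. 0 = parked notch, over the chamber; 1.047 = next notch, over the drip tray; 2.094 = a further notch, not wanted. A level steel bar 22 mm wide, 14 mm high, outer end 137 mm and eye 184 mm from the axis. Turns easily (about 0.1 N m) with the pin lifted and stays where left.
- plunger (a joint): Lift of the index pin, m: 0 = home in a notch (arm locked); lifted more than 0.011 it clears the disc; end stop 0.018. A spring presses it down, 6 N at 0, 8 N lifted. The notches have bevelled mouths: let go within about 0.06 rad (5 mm) of a notch the pin finds it; elsewhere it rests on the disc at about 0.010.
- pull_ring (a point): Centre of the dark steel pull ring of the index pin, upright on the arm 80 mm from the post axis: 36 mm outside, 22 mm inside, 10 mm thick. Centre 240 mm above the bench with the pin home, 43 mm above the arm's top. Own x points outward along the arm, y is square to the ring's faces (pinch it along y, from above), z up. Turns with the arm.
- eye_bar (a point): Middle of the outer bar of the flat rectangular eye at the arm's end, 180 mm from the post axis, 190 mm above the bench: round steel 8 mm thick, 68 mm long along own y; own x points outward along the arm. Inside the eye, on the post's side of this bar, is a free window 39 mm (x) by 60 mm (y).
- hook_grip (a point): Centre of the black grip block on top of the wanted basket's snap hook: 30 (own x) x 14 (own y) x 46 mm high; 172 mm above the basket's underside, 44 mm above the hook's seat. Pinch it along own y, from above. Own x points from the hook's shank to its nose. Stands upright on the bench at the start.
- basket_mid (a point): Box of the basket with the snap hook: open steel, with glass slides, 84 (own x) x 60 x 43 mm high, mass 0.28 to 0.43 kg, straight under hook and grip. Point 21 mm above its underside.
- hook_seat (a point): Where the bar's centre rests in the hook when it hangs: 128 mm above the underside. The hook (16 mm wide along y) is an upside-down J: shank at x -22 to -12 mm, joined to the box; nose at x 12 to 20 mm; throat of 24 mm between. The roof is a V that centres the bar. Hung, the nose stands in the eye's window and the shank outside it: own x points to the post.
- hook_lip (a point): Lower lip of the hook's nose, 80 mm above the underside, flaring out to x = 24 mm. Between box (43 mm) and lip is a gap 37 mm high, open towards own +x: the bar comes in through it, level, until under the throat; then the hook is pushed straight down 66 mm, so the bar passes up between nose and shank, past the gate, to the seat.
- gate (a joint): Angle of the sprung gate that closes the throat, hinged on the shank 95 mm above the underside and reaching to the nose: 0 = shut, grows to 1.45 rad as it is pushed up into the hook. The bar needs about 5 to 10 N to pass it, more than the basket's weight; it flicks shut below the bar once that is about 27 mm above the gate's line.
- plain_basket_mid (a point): Another slide basket, same box, but with a plain thin wire bail 108 mm high and no hook. Leave alone. Point at the box's centre, 19 mm up.
- tube_rack_mid (a point): Small blue rack with capped tubes, 48 x 69 mm, 107 mm high. Leave alone. Point 53 mm up.
- reagent_bottle_mid (a point): Amber bottle, 56 mm across, 125 mm high. Leave alone. Point 60 mm up.
- beaker_mid (a point): White beaker, 64 mm across, 85 mm high. Leave alone. Point 42 mm up.
- sharps_jar_mid (a point): Small orange jar with red lid, 68 mm across, 93 mm high. Leave alone. Point 45 mm up.

How it is judged:
By the outcome, as a careful person would: the job done as asked, in the order asked, and still so for the second after the job is handed in, with the robot touching nothing.
It also fails if it takes over 59 s, if anything falls off the work surface, if the arm or the gripper's body presses on something with over 40 N, if the wrist force passes 120 N, or if a joint passes its speed limit or range.

## Robot

A 6-joint arm with a two-finger parallel gripper is mounted at the origin on the work surface. World frame = base frame: x ahead of the robot, y to its left, z up, the work surface at z = 0. Lengths are in m, angles in degrees, forces in N, time in s.
With the tool pointing down it reaches from about 0.3 to 0.775 m from the base axis. Payload 14.6 kg.
Tool frame: the origin (TCP) lies on the centre line of the jaws, within the pads' length; the fingertips stand 19 mm ahead of it and the grasp point (between the pads) is the TCP (ctrl.finger_overhang is the distance from the TCP to the fingertips, in m); z points along the fingers, y is the direction in which the jaws open and shut (so a half turn about z gives the same grasp; the last joint's range is limited). The gripper opens to 85 mm and grips with 20 to 120 N. Pads are 22 mm wide; open, the fingers measure 114 mm over their backs; the gripper's body (76 mm by 85 mm) begins 54 mm behind the grasp point. The pads swing forward as they close: fully open they stand 13 mm farther back than shut.
Start: joints at [-3.816, 17.183, 87.147, -0, 75.671, -3.816], TCP at [0.55, -0, 0.224] pointing down, gripper open.
Joint ranges: [-173.82, 173.82], [-45.26, 126.66], [13.44, 144.39], [-59.66, 239.66], [0, 175.72], [-146.38, 146.38]. Speed limits (degrees/s): [127.2, 127.2, 147.25, 180, 180, 180].

## Interface

Orientations are given as [roll, pitch, yaw] about the fixed x, y, z axes, in that order (R = Rz(yaw) Ry(pitch) Rx(roll)).
In Python, from workcell import ctrl gives the robot as it stands.
- The arm moves only by the tool step_arm, never from a script. Its argument "plan" is text: rows parted by semicolons, each of 6 numbers parted by spaces: the shift along the world's x, y, z in units of 0.15 m (1.0 is 0.15 m), then the turn, a rotation vector about the world's x, y, z in units of pi rad (1.0 is pi rad). A call has exactly 8 rows; each row is the pose to reach, as a shift and turn from the pose measured when the call began, turning the shorter way round; what a row does not reach only later rows make up. A row lasts 1/10 s, in which the tool goes at most 50 mm and 8.59 degrees, less where a joint would pass 70% of its speed; a pose out of reach is approached as far as the arm can. A call with a number of a shift or a turn outside -1 to 1 is refused whole. A call with a gripper value outside its range is refused whole. "fingers" is the closure, from -1 (fully open) to 1 (shut), so that 0 is half open, set as the call begins (left out, the last holds). The fingers move at their own pace and stop on an object; "force" is the grip in N (left out, the last holds). Time passes only in rows, so rows that repeat a pose let the fingers close, or fill a call up. It gives the time, the measured TCP pose, the force and the opening at its end, in the units of the state.
- ctrl.get_state(): the state, without advancing time (a new reading comes with each control period).
- ctrl.snapshot(name): name is "scene" or "side" or "wrist"; returns (picture, depth): 384x512x3 uint8, red, green, blue; 384x512 float32, m along the optical axis (not along the pixel's ray), 0 where there is no reading.
- ctrl.camera_info(name): a dict with "fov_y" (degrees; the focal length in pixels is half the picture's height over the tangent of half this angle, whatever the lens; pixels are square), "cx", "cy" (the principal point, pixels), "world_from_camera" (4x4, takes a point from camera to world coordinates). Camera axes: x right, y up, looking along -z (the intrinsics and any distortion apply to the point x, -y, -z); pixel columns grow to the right and rows downward; lengths in m; the calibration is good to about 2 mm. A picture is of the moment at which its call begins: read the wrist's pose just before it. camera_info takes no time and is no camera call; for the wrist camera it gives the pose at the moment of the call.
- ctrl.finish_job(): hands the job in, once; it reports no verdict.
The state is a dict: "time": time; "joint_positions": joint angles; "qd": joint speeds; "joint_efforts": joint torques, N m; "tool_pos": TCP position; "ee_rot": TCP orientation; "force": force on the tool from outside, world axes, zero at the start; "moment": the same for the moment, N m; "gripper_width": finger opening in m.
Only numpy, scipy, OpenCV 4.12 (cv2) and the standard library are available. Lean on these libraries where they do the work, as an engineer would, in place of code of your own. Each camera call takes 0.05 s, during which the arm holds its last target.

## Working session

There is one attempt and no reset: what is moved stays moved. The work goes in short steps, Python scripts to look and compute and a tool call to move; the robot and the scene stay as the last step left them, time stands still between calls to the robot, and variables do not carry over. Pictures are saved under pics/ and viewed, and the job is handed in when it is done.

Besides the shell and the picture viewer there is one more tool, called after "Call:" as name(argument=value, ...) on one line, values as JSON. step_arm: Moves the arm, as the interface text tells. Its arguments: {"type":"object","properties":{"plan":{"type":"string"},"fingers":{"type":"number"},"force":{"type":"number"}},"required":["plan"]}

```bash
mkdir -p pics; ls; cat > h.py <<'E'
import numpy as np, cv2
from workcell import ctrl
def snap(name,fn):
    info=ctrl.camera_info(name)
    im,d=ctrl.snapshot(name)
    cv2.imwrite('pics/'+fn+'.png',im[:,:,::-1]); np.savez('pics/'+fn+'.npz',im=im,d=d,T=np.array(info['world_from_camera']),k=np.array([info['fov_y'],info['cx'],info['cy']]))
    return im,d,info
def load(fn):
    z=np.load('pics/'+fn+'.npz'); return z['im'],z['d'],z['T'],z['k']
def pts(fn):
    im,d,T,k=load(fn); f=192/np.tan(np.radians(k[0]/2))
    v,u=np.mgrid[0:384,0:512]
    p=np.stack([(u-k[1])/f*d,-(v-k[2])/f*d,-d],-1)
    return im,d,p@T[:3,:3].T+T[:3,3]
def ray(fn,u,v,z):
    im,d,T,k=load(fn); f=192/np.tan(np.radians(k[0]/2))
    r=T[:3,:3]@np.array([(u-k[1])/f,-(v-k[2])/f,-1]); o=T[:3,3]
    return o+r*(z-o[2])/r[2]
E
python3 - <<'E'
from h import *
for n in ['scene','side','wrist']:
    im,d,i=snap(n,n+'0'); print(n,{k:np.round(v,4) if k!='lens' else v for k,v in i.items() if not isinstance(v,str)},i.keys(),(d>0).mean())
print(ctrl.get_state())
E
```

```text
pics
scene {'fov_y': np.float64(54.0538), 'cx': np.float64(253.1326), 'cy': np.float64(184.1162), 'world_from_camera': array([[-0.298 , -0.7412,  0.6015,  1.2465],
       [ 0.9545, -0.2223,  0.199 ,  0.227 ],
       [-0.0138,  0.6334,  0.7737,  1.0568],
       [ 0.    ,  0.    ,  0.    ,  1.    ]])} dict_keys(['fov_y', 'cx', 'cy', 'world_from_camera']) 0.9959309895833334
side {'fov_y': np.float64(47.2215), 'cx': np.float64(250.5819), 'cy': np.float64(189.5738), 'world_from_camera': array([[ 0.7514,  0.4965, -0.4347, -0.0555],
       [-0.6597,  0.5799, -0.478 , -0.6557],
       [ 0.0148,  0.6459,  0.7633,  1.2117],
       [ 0.    ,  0.    ,  0.    ,  1.    ]])} dict_keys(['fov_y', 'cx', 'cy', 'world_from_camera']) 0.9959513346354166
wrist {'fov_y': np.float64(70.3974), 'cx': np.float64(255.4986), 'cy': np.float64(191.5384), 'world_from_camera': array([[ 1.000e+00, -7.000e-04,  5.000e-04,  5.484e-01],
       [ 5.000e-04,  9.496e-01,  3.133e-01,  8.100e-02],
       [-7.000e-04, -3.133e-01,  9.496e-01,  3.739e-01],
       [ 0.000e+00,  0.000e+00,  0.000e+00,  1.000e+00]])} dict_keys(['fov_y', 'cx', 'cy', 'world_from_camera']) 0.9959665934244791
{'time': 0.15, 'joint_positions': array([-3.81748868e+00,  1.72080420e+01,  8.71675048e+01, -1.32027662e-04,
        7.56696723e+01, -3.81633193e+00]), 'qd': array([-0.07939324, -0.02214369, -0.13340571, -0.00225883, -0.00667939,
       -0.09540778]), 'joint_efforts': array([ 1.15317634e-03, -5.43663168e+01, -3.61884356e+01, -9.07762978e-05,
        3.16729136e-03,  4.75633647e-05]), 'tool_pos': array([ 5.49850609e-01, -8.78984901e-06,  2.23588433e-01]), 'ee_rot': array([-1.79954873e+02, -2.88209678e-03,  8.99988748e+01]), 'force': array([ 0.35433629, -0.56572684,  0.65353807]), 'moment': array([-0.07753908,  0.02615477, -0.0118923 ]), 'gripper_width': 0.08559052901999853}
```

View pics/scene0.png

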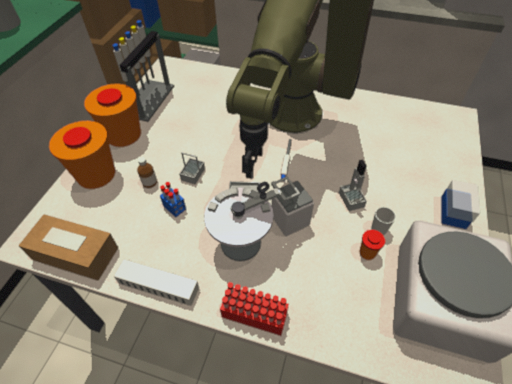

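View pics/side0.png

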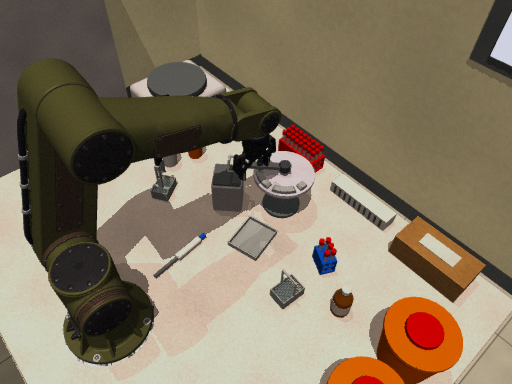

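View pics/wrist0.png

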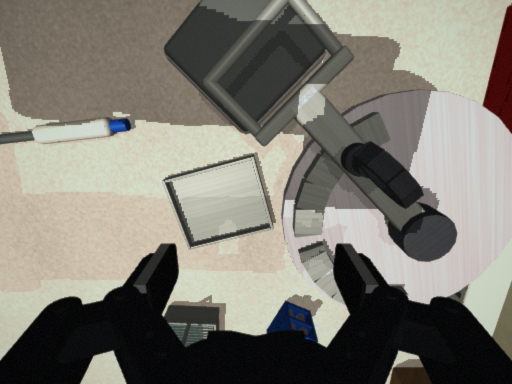

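The wrist view shows the post's cap at (430,232), the ring at (385,175), the eye's outer bar by (285,115) and the tray at (220,200). The hook basket is at (355,185) in the scene view and (163,180) in the side view.

```bash
python3 - <<'E'
from h import *
im,d,P=pts('wrist0')
for (u,v) in [(430,232),(420,220),(385,175),(375,160),(400,185),(340,120),(310,100),(304,92),(330,70),(280,120),(240,100),(195,215),(220,200),(250,20),(390,130)]:
    print('w',u,v,P[v,u].round(4))
im,d,P=pts('scene0')
for n in ['scene0','side0']:
    im,d,P=pts(n)
    big=cv2.resize(im[:,:,::-1],None,fx=4,fy=4,interpolation=cv2.INTER_CUBIC)
    r=(330,150,130,120) if n=='scene0' else (130,130,150,110)
    x,y,w,h=r
    cv2.imwrite(f'pics/{n}_z.png',cv2.resize(im[y:y+h,x:x+w,::-1],None,fx=5,fy=5,interpolation=cv2.INTER_CUBIC))
    # height map high points of interest
for n,pp in [('scene0',[(361,167),(354,183),(353,196),(383,222),(372,240),(190,170),(172,200),(148,175),(238,208),(290,190)]),('side0',[(158,160),(165,188),(160,175),(287,290),(325,258),(343,300),(285,167)])]:
    P=pts(n)[2]
    for u,v in pp: print(n,u,v,P[v,u].round(4))
E
```

```text
w 430 232 [ 0.6693 -0.0047  0.2035]
w 420 220 [0.6607 0.0044 0.2034]
w 385 175 [0.6061 0.05   0.2562]
w 375 160 [0.6026 0.0559 0.2521]
w 400 185 [0.612  0.0462 0.2591]
w 340 120 [0.6011 0.0702 0.1983]
w 310 100 [0.5818 0.082  0.1976]
w 304 92 [0.5778 0.0866 0.1978]
w 330 70 [0.5929 0.0991 0.1965]
w 280 120 [0.5637 0.0702 0.198 ]
w 240 100 [0.5357 0.0823 0.1408]
w 195 215 [ 0.4592 -0.0774  0.0042]
w 220 200 [ 0.4971 -0.0536  0.005 ]
w 250 20 [0.5441 0.1389 0.141 ]
w 390 130 [0.6504 0.0607 0.163 ]
scene0 361 167 [0.4041 0.3023 0.1813]
scene0 354 183 [0.384  0.2978 0.0782]
scene0 353 196 [0.4026 0.3056 0.0328]
scene0 383 222 [0.5188 0.4034 0.0834]
scene0 372 240 [0.5996 0.3766 0.0933]
scene0 190 170 [ 0.449  -0.2789  0.0275]
scene0 172 200 [ 0.6268 -0.2574  0.0799]
scene0 148 175 [ 0.5455 -0.3889  0.0703]
scene0 238 208 [ 0.6774 -0.0073  0.2034]
scene0 290 190 [0.5268 0.1083 0.1442]
side0 158 160 [0.3911 0.2902 0.1695]
side0 165 188 [0.3875 0.2736 0.0453]
side0 160 175 [0.3851 0.2861 0.1039]
side0 287 290 [ 0.4457 -0.2758  0.0228]
side0 325 258 [ 0.5806 -0.2936  0.0812]
side0 343 300 [ 0.5126 -0.4209  0.0918]
side0 285 167 [ 0.6643 -0.0233  0.201 ]
```

View pics/scene0_z.png

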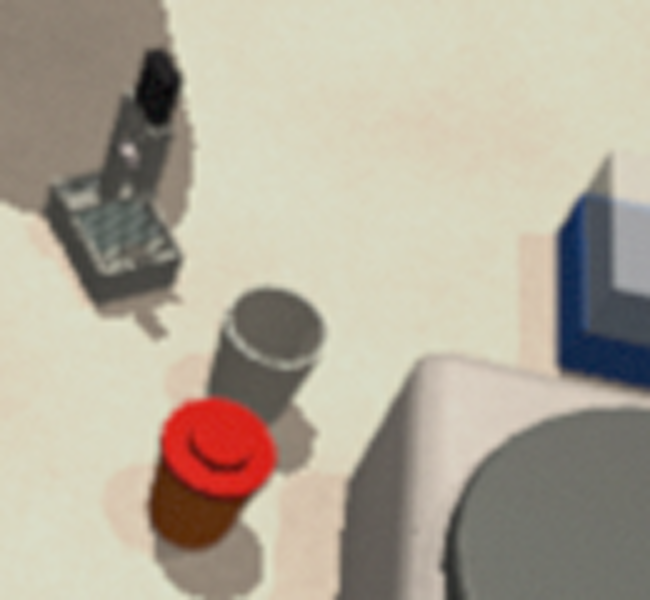

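View pics/side0_z.png

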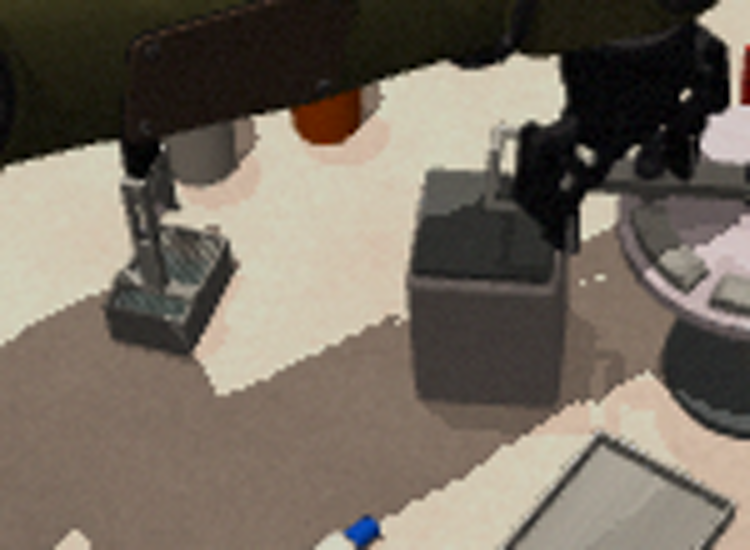

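```bash
python3 - <<'E'
from h import *
im,d,P=pts('wrist0')
v,u=np.mgrid[0:384,0:512]
m=(d>0)&(P[...,2]>0.192)&(P[...,2]<0.203)&(v<290)&(u>230)
m2=m.astype(np.uint8); n,l,s,c=cv2.connectedComponentsWithStats(m2)
for i in range(1,n):
    if s[i,4]>100: print(s[i],c[i])
cap=(d>0)&(P[...,2]>0.2025)&(P[...,2]<0.2045)&(v<290)&(u>370)&(P[...,1]<0.03)
q=P[cap][:,:2].astype(np.float32); print('cap',len(q),cv2.minEnclosingCircle(q),q.mean(0))
# arm bar
bar=m&(P[...,1]>0.0)
q=P[bar][:,:2]
cv2.imwrite('pics/bar.png',(m*255).astype(np.uint8))
# disc
for lo,hi in [(0.15,0.17),(0.17,0.18)]:
    k=(d>0)&(P[...,2]>lo)&(P[...,2]<hi)&(u>275)
    q=P[k][:,:2].astype(np.float32); print('disc',lo,len(q),cv2.minEnclosingCircle(q), np.histogram(P[k][:,2],6))
ring=(d>0)&(P[...,2]>0.215)&(P[...,2]<0.3)&(v<260)&(u>300)
q=P[ring]; print('ring',len(q),q.mean(0),q.min(0),q.max(0),cv2.minAreaRect(q[:,:2].astype(np.float32)))
k=(d>0)&(P[...,2]>0.01)&(P[...,2]<0.03)&(u>150)&(u<280)&(v<260)&(v>130)
q=P[k]; print('tray',len(q),cv2.minAreaRect(q[:,:2].astype(np.float32)))
k=(d>0)&(P[...,2]>0.13)&(P[...,2]<0.15)&(u<360)&(v<160)
q=P[k]; print('chamber',len(q),cv2.minAreaRect(q[:,:2].astype(np.float32)))
for n in ['scene0','side0']:
    im,d,P=pts(n)
    near=(d>0)&(np.hypot(P[...,0]-.395,P[...,1]-.295)<0.07)
    for lo,hi in [(0.01,0.047),(0.06,0.145),(0.15,0.2)]:
        k=near&(P[...,2]>lo)&(P[...,2]<hi); q=P[k]
        print(n,lo,len(q),q.mean(0).round(4),q.min(0).round(4),q.max(0).round(4),cv2.minAreaRect(q[:,:2].astype(np.float32)))
E
```

```text
[ 231    0  216  252 8444] [321.41473235 112.9830649 ]
cap 1783 ((0.669916033744812, -0.009469613432884216), 0.019237836822867393) [ 0.66989994 -0.00927371]
disc 0.15 25752 ((0.6702662110328674, -0.010204732418060303), 0.10025814175605774) (array([   83,   102,   105, 13415, 11843,   204]), array([0.15063998, 0.15386612, 0.15709225, 0.16031839, 0.16354453,
       0.16677066, 0.1699968 ]))
disc 0.17 4355 ((0.6407012343406677, -0.008500578813254833), 0.08310810476541519) (array([ 132,  173, 1004, 2931,  106,    9]), array([0.17001067, 0.17167261, 0.17333455, 0.17499649, 0.17665843,
       0.17832037, 0.17998232]))
ring 2762 [0.60748961 0.04304624 0.25057445] [5.90561431e-01 3.69091200e-05 2.15043048e-01] [0.6273809  0.06296703 0.2641942 ] ((0.6095508933067322, 0.029764167964458466), (0.06408961862325668, 0.032436322420835495), 81.76071166992188)
tray 1313 ((0.496932715177536, -0.05697980523109436), (0.1301133930683136, 0.11090844124555588), 15.27189826965332)
chamber 10729 ((0.5393730401992798, 0.11975746601819992), (0.09002554416656494, 0.09309044480323792), 45.15732955932617)
scene0 
[... 435 characters left out ...]
8] [0.4117 0.3176 0.194 ] ((0.3957328796386719, 0.304223895072937), (0.03314942866563797, 0.015402174554765224), 31.14011573791504)
side0 0.01 382 [0.3923 0.2928 0.0306] [0.3455 0.2551 0.0105] [0.4477 0.3437 0.0468] ((0.3964196741580963, 0.30093953013420105), (0.08887317776679993, 0.0653630942106247), 30.61604118347168)
side0 0.06 150 [0.3892 0.2942 0.1075] [0.3721 0.2814 0.0602] [0.4174 0.3123 0.1448] ((0.394381582736969, 0.3001405596733093), (0.04684597998857498, 0.01860419102013111), 33.35021209716797)
side0 0.15 42 [0.3904 0.2943 0.1632] [0.3796 0.2877 0.1501] [0.4091 0.3027 0.178 ] ((0.3950470983982086, 0.2975064516067505), (0.03002055361866951, 0.012365038506686687), 20.30951499938965)
```

View pics/bar.png

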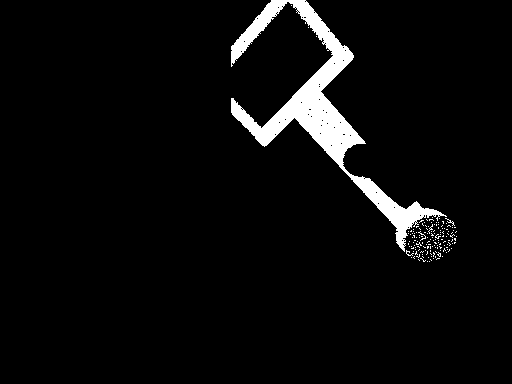

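Call:
step_arm(plan="0 0 0.3 0 0 0; 0 0 0.5 0 0 0.04; 0.2 0.15 0.55 0 0 0.08; 0.42 0.31 0.55 0 0 0.12; 0.42 0.31 0.55 0 0 0.17; 0.42 0.31 0.55 0 0 0.21; 0.42 0.31 0.55 0 0 0.25; 0.42 0.31 0.55 0 0 0.25", fingers=0, force=60)

```text
time: 0.95
tool_pos: [0.6128, 0.0466, 0.3057]
ee_rot: [-179.9, -0.0, 135.1]
force: [-0.1, -0.2, -0.1]
gripper_width: 0.0424
```

```bash
python3 - <<'E'
from h import *
s=ctrl.get_state(); print(s['tool_pos'],s['ee_rot'],s['time'])
snap('wrist','w1'); snap('scene','s1')
im,d,P=pts('w1')
k=(d>0)&(P[...,2]>0.245)&(P[...,2]<0.262)&(np.hypot(P[...,0]-.613,P[...,1]-.046)<0.03)
q=P[k];print(len(q),q.mean(0),q.min(0),q.max(0),cv2.minAreaRect(q[:,:2].astype(np.float32)))
cap=(d>0)&(P[...,2]>0.2025)&(P[...,2]<0.2045)&(np.hypot(P[...,0]-.67,P[...,1]+.01)<0.025)
q=P[cap][:,:2].astype(np.float32); print(len(q)); 
if len(q): print(cv2.minEnclosingCircle(q))
im,d,P=pts('s1')
k=(d>0)&(P[...,2]>0.222)&(P[...,2]<0.262)&(np.hypot(P[...,0]-.613,P[...,1]-.046)<0.025)
q=P[k];print(len(q),q.mean(0) if len(q) else 0)
E
```

```text
[0.61278967 0.0465697  0.30567158] [-1.79922187e+02 -2.99848133e-02  1.35120520e+02] 0.95
518 [0.61086752 0.04920454 0.2553034 ] [0.59806916 0.0332833  0.24527698] [0.62744723 0.06180984 0.26066343] ((0.6125460863113403, 0.04750341176986694), (0.009852173738181591, 0.03274090588092804), 45.31987380981445)
724
((0.6702075600624084, -0.009823158383369446), 0.0186863224953413)
105 [0.61678614 0.0477441  0.24296407]
```

View pics/w1.png

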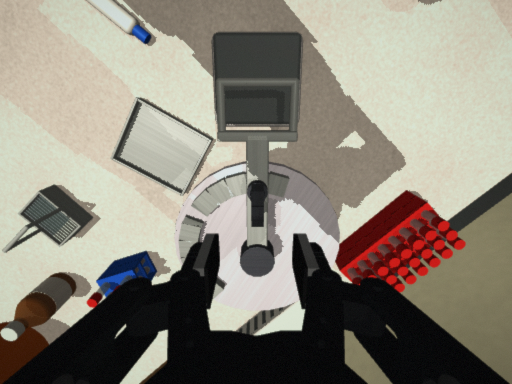

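The ring at (258,195) lies square to the jaws and on their centre line; both views give it within about 1 mm. Going down and closing.

Call:
step_arm(plan="0 0 -0.1 0 0 0; 0 0 -0.2 0 0 0; 0 0 -0.3 0 0 0; 0 0 -0.36 0 0 0; 0 0 -0.41 0 0 0; 0 0 -0.41 0 0 0; 0 0 -0.41 0 0 0; 0 0 -0.41 0 0 0")

```text
time: 1.85
tool_pos: [0.613, 0.0465, 0.2452]
ee_rot: [-180.0, 0.0, 134.8]
force: [0.3, 0.2, 0.3]
gripper_width: 0.0428
```

Call:
step_arm(plan="0 0 0 0 0 0; 0 0 0 0 0 0; 0 0 0 0 0 0; 0 0 0 0 0 0; 0 0 0 0 0 0; 0 0 0 0 0 0; 0 0 0 0 0 0; 0 0 0 0 0 0", fingers=1)

```text
time: 2.65
tool_pos: [0.6132, 0.0466, 0.2457]
ee_rot: [180.0, 0.1, 134.8]
force: [1.4, 1.9, 6.4]
gripper_width: 0.0072
```

Call:
step_arm(plan="0 0 0.02 0 0 0; 0 0 0.04 0 0 0; 0 0 0.06 0 0 0; 0 0 0.08 0 0 0; 0 0 0.1 0 0 0; 0 0 0.1 0 0 0; 0 0 0.1 0 0 0; 0 0 0.1 0 0 0")

```text
time: 3.45
tool_pos: [0.6131, 0.0466, 0.2605]
ee_rot: [180.0, 0.1, 134.8]
force: [1.2, 0.4, -8.5]
gripper_width: 0.0068
```

```bash
python3 - <<'E'
from h import *
s=ctrl.get_state(); print(s['tool_pos'],s['ee_rot'],s['time'],s['force'],s['gripper_width'])
snap('scene','s2');im,d,P=pts('s2')
x,y=190,140;cv2.imwrite('pics/s2z.png',cv2.resize(im[y:y+110,x:x+130,::-1],None,fx=6,fy=6))
snap('wrist','w2')
E
```

```text
[0.6131204  0.04658712 0.26049458] [1.79980422e+02 5.36098129e-02 1.34767621e+02] 3.45 [ 1.21941308  0.40987509 -8.54895423] 0.006788006898215339
```

View pics/s2z.png

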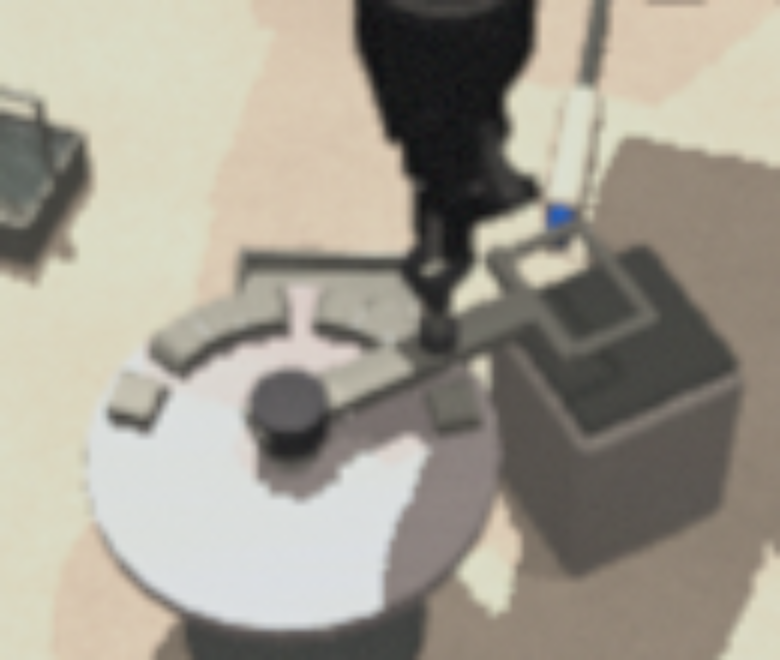

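View pics/w2.png

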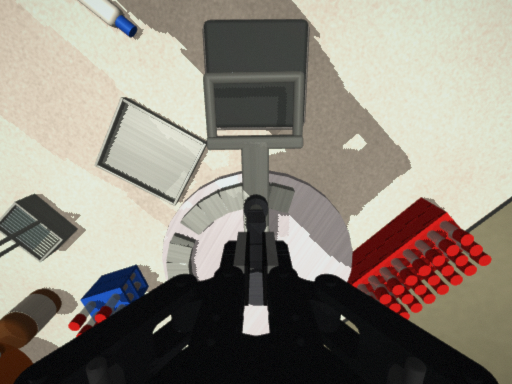

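Wrist force −8.5 N says the ring is held and lifted. Working out the arc.

```bash
python3 - <<'E'
import numpy as np
c=np.array([.670,-.010]);p=np.array([.6131,.0466])-c
def R(a):a=np.radians(a);return np.array([[np.cos(a),-np.sin(a)],[np.sin(a),np.cos(a)]])
for base in (0,30):
  for a in range(0,31,5):
    print(a,((R(base+a)@p-R(base)@p)/.15).round(3),round(a/180,4))
E
```

```text
0 [0. 0.] 0.0
5 [-0.031 -0.034] 0.0278
10 [-0.06  -0.072] 0.0556
15 [-0.085 -0.111] 0.0833
20 [-0.106 -0.152] 0.1111
25 [-0.124 -0.196] 0.1389
30 [-0.138 -0.24 ] 0.1667
0 [0. 0.] 0.0
5 [-0.01  -0.046] 0.0278
10 [-0.016 -0.092] 0.0556
15 [-0.018 -0.139] 0.0833
20 [-0.016 -0.185] 0.1111
25 [-0.009 -0.231] 0.1389
30 [ 0.001 -0.277] 0.1667
```

Call:
step_arm(plan="-0.031 -0.034 0 0 0 0.0278; -0.06 -0.072 0 0 0 0.0556; -0.085 -0.111 0 0 0 0.0833; -0.106 -0.152 0 0 0 0.1111; -0.124 -0.196 0 0 0 0.1389; -0.138 -0.24 0 0 0 0.1667; -0.138 -0.24 0 0 0 0.1667; -0.138 -0.24 0 0 0 0.1667")

```text
time: 4.35
tool_pos: [0.5925, 0.0105, 0.2606]
ee_rot: [180.0, 0.1, 164.6]
force: [2.8, -0.7, -8.2]
gripper_width: 0.0075
```

Call:
step_arm(plan="-0.01 -0.046 0 0 0 0.0278; -0.016 -0.092 0 0 0 0.0556; -0.018 -0.139 0 0 0 0.0833; -0.016 -0.185 0 0 0 0.1111; -0.009 -0.231 0 0 0 0.1389; 0.001 -0.277 0 0 0 0.1667; 0.001 -0.277 0 0 0 0.1667; 0.001 -0.277 0 0 0 0.1667")

```text
time: 5.15
tool_pos: [0.5926, -0.0308, 0.2604]
ee_rot: [180.0, 0.0, -165.6]
force: [-1.6, -0.9, -8.5]
gripper_width: 0.0074
```

```bash
python3 - <<'E'
from h import *
snap('wrist','w3');im,d,P=pts('w3')
c=np.array([.670,-.010])
rr=P[...,:2]-c; r=np.hypot(rr[...,0],rr[...,1])
k=(d>0)&(P[...,2]>0.185)&(P[...,2]<0.205)&(r>0.10)&(r<0.19)
q=P[k]; m=cv2.minAreaRect(q[:,:2].astype(np.float32)); print(len(q),m)
a=np.degrees(np.arctan2(m[0][1]-c[1],m[0][0]-c[0]))%360;print(a, np.hypot(*(np.array(m[0])-c)))
k=(d>0)&(P[...,2]>0.185)&(P[...,2]<0.205)&(r>0.177)&(r<0.184)
q=P[k].mean(0)-[*c,0];print(len(P[k]),np.degrees(np.arctan2(q[1],q[0]))%360)
E
```

```text
4443 ((0.5332320332527161, -0.045128438621759415), (0.08332698792219162, 0.0760098248720169), 14.37857437133789)
194.4048706656802 0.14120723752056372
995 194.42352488441628
```

View pics/w3.png

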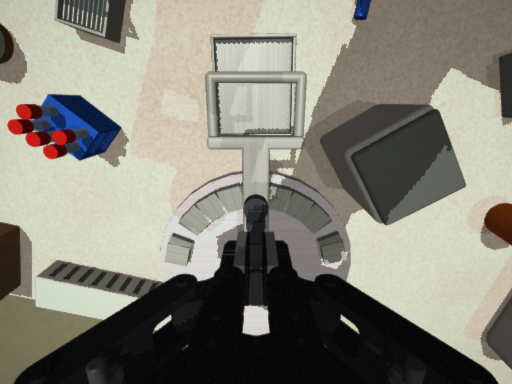

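Arm measured at 194.4°, within 1° of the notch at 195.2°. Lowering with a small nudge.

Call:
step_arm(plan="0.002 -0.007 0 0 0 0.0044; 0.002 -0.007 -0.02 0 0 0.0044; 0.002 -0.007 -0.04 0 0 0.0044; 0.002 -0.007 -0.06 0 0 0.0044; 0.002 -0.007 -0.08 0 0 0.0044; 0.002 -0.007 -0.095 0 0 0.0044; 0.002 -0.007 -0.1 0 0 0.0044; 0.002 -0.007 -0.1 0 0 0.0044")

```text
time: 6.0
tool_pos: [0.5929, -0.0318, 0.2459]
ee_rot: [180.0, 0.1, -164.8]
force: [-1.9, -0.5, -3.5]
gripper_width: 0.0072
```

Call:
step_arm(plan="0 0 0 0 0 0; 0 0 0 0 0 0; 0 0 0 0 0 0; 0 0 0 0 0 0; 0 0 0.1 0 0 0; 0 0 0.3 0 0 0; 0 0 0.45 0 0 0; 0 0 0.45 0 0 0", fingers=0)

```text
time: 6.8
tool_pos: [0.5937, -0.0319, 0.3169]
ee_rot: [-179.9, 0.4, -164.8]
force: [0.5, -0.1, -0.1]
gripper_width: 0.0429
```

```bash
python3 - <<'E'
from h import *
s=ctrl.get_state(); print(s['tool_pos'],s['ee_rot'],s['joint_positions'])
snap('wrist','w4');snap('scene','s4')
im,d,P=pts('w4')
c=np.array([.670,-.010])
rr=P[...,:2]-c; r=np.hypot(rr[...,0],rr[...,1])
k=(d>0)&(P[...,2]>0.185)&(P[...,2]<0.205)&(r>0.177)&(r<0.184)
q=P[k].mean(0)-[*c,0];print(len(P[k]),np.degrees(np.arctan2(q[1],q[0]))%360,P[k][:,2].mean())
ru=c+.08*np.array([np.cos(np.radians(195.2)),np.sin(np.radians(195.2))])
for n in 'w4','s4':
  im,d,P=pts(n)
  k=(d>0)&(P[...,2]>0.21)&(P[...,2]<0.29)&(np.hypot(P[...,0]-ru[0],P[...,1]-ru[1])<0.022)
  q=P[k];print(len(q),np.percentile(q[:,2],[50,90,95,98,100]),cv2.minAreaRect(q[:,:2].astype(np.float32)))
im=pts('s4')[0];x,y=190,140;cv2.imwrite('pics/s4z.png',cv2.resize(im[y:y+110,x:x+130,::-1],None,fx=6,fy=6))
E
```

```text
[ 0.59366814 -0.03187016  0.31690822] [-179.87898796    0.37479604 -164.78147556] [-6.61385047e+00  2.00126219e+01  7.12541823e+01  2.70613829e-02
  8.83402786e+01 -1.11832670e+02]
627 195.07265016742127 0.19392644303268222
533 [0.25605033 0.25882792 0.25912105 0.25938777 0.26024938] ((0.5915963649749756, -0.031196003779768944), (0.03466178476810455, 0.013510400429368019), 13.799885749816895)
64 [0.24849998 0.25846272 0.2591926  0.25968613 0.26014318] ((0.5960990190505981, -0.028508629649877548), (0.03332814201712608, 0.011137183755636215), 8.368366241455078)
```

View pics/s4z.png

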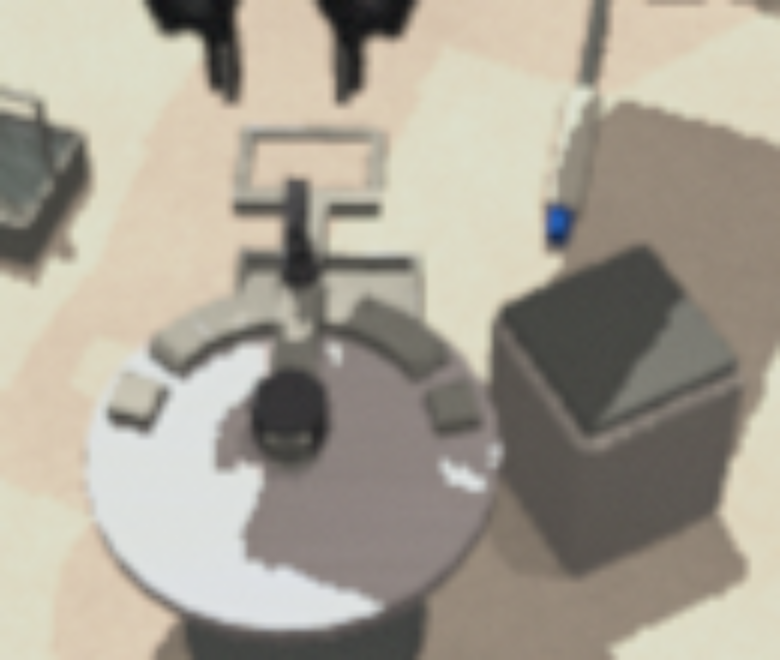

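The pin is home: ring top 0.259 m (expected 0.258 home, 0.268 on the disc), arm at 195.1°. Now to the basket.

Call:
step_arm(plan="-0.1 0.15 0.05 0 0 0; -0.25 0.4 0.05 0 0 0.02; -0.4 0.7 0.05 0 0 0.05; -0.6 1 0.05 0 0 0.08; -0.6 1 0.05 0 0 0.094; -0.6 1 0.05 0 0 0.094; -0.6 1 0.05 0 0 0.094; -0.6 1 0.05 0 0 0.094")

```text
time: 7.7
tool_pos: [0.5033, 0.1174, 0.3201]
ee_rot: [180.0, 0.0, -148.0]
force: [0.4, -0.1, -0.1]
gripper_width: 0.0432
```

```bash
python3 - <<'E'
from h import *
s=ctrl.get_state(); print(s['tool_pos'],s['ee_rot'],s['joint_positions'])
snap('wrist','w5')
im,d,P=pts('w5')
near=(d>0)&(np.hypot(P[...,0]-.395,P[...,1]-.302)<0.07)
for lo,hi in [(0.01,0.047),(0.06,0.15),(0.155,0.2),(0.19,.2)]:
    k=near&(P[...,2]>lo)&(P[...,2]<hi); q=P[k]
    if len(q)>5: print(lo,len(q),q.mean(0).round(4),q.min(0).round(4),q.max(0).round(4),cv2.minAreaRect(q[:,:2].astype(np.float32)))
E
```

```text
[0.50333831 0.11739241 0.32011304] [ 1.79989395e+02  4.06141137e-02 -1.48001360e+02] [ 9.05501779e+00  9.64626618e+00  8.37307378e+01  2.56434342e-02
  8.65897292e+01 -1.12945144e+02]
0.01 2071 [0.3944 0.2984 0.0325] [0.3421 0.2562 0.01  ] [0.4445 0.3513 0.0459] ((0.39321014285087585, 0.3040993809700012), (0.08421838283538818, 0.061685435473918915), 33.05280303955078)
0.06 1020 [0.3913 0.2969 0.1194] [0.3704 0.2847 0.0604] [0.4162 0.316  0.15  ] ((0.3943297863006592, 0.30249348282814026), (0.045457761734724045, 0.017858320847153664), 30.01374626159668)
0.155 967 [0.3937 0.2995 0.1806] [0.3778 0.2901 0.1551] [0.4085 0.3155 0.1948] ((0.393114298582077, 0.3032132089138031), (0.029810581356287003, 0.015150847844779491), 31.617481231689453)
0.19 361 [0.3931 0.3026 0.1924] [0.3785 0.2908 0.1901] [0.4083 0.3155 0.1948] ((0.3930206894874573, 0.3033736050128937), (0.02937069535255432, 0.014761348254978657), 31.479944229125977)
```

View pics/w5.png

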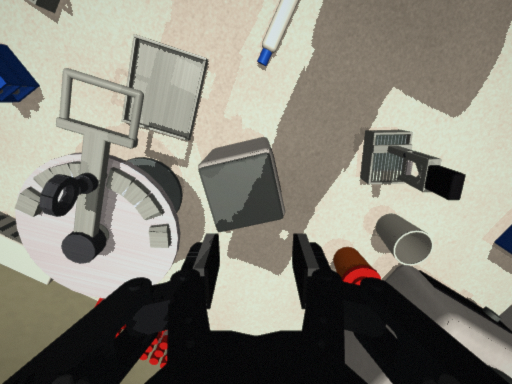

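```bash
python3 - <<'E'
from h import *
a=np.radians(31.8);ex=np.array([np.cos(a),np.sin(a)]);ey=np.array([-ex[1],ex[0]])
for n in ['w5','scene0','side0']:
    im,d,P=pts(n)
    rel=P[...,:2]-[.3935,.303]; X=rel@ex;Y=rel@ey
    for lo,hi in [(.05,.075),(.085,.12),(.16,.197)]:
        k=(d>0)&(P[...,2]>lo)&(P[...,2]<hi)&(abs(X)<.04)&(abs(Y)<.025)
        print(n,lo,k.sum(),np.percentile(X[k],[5,50,95]).round(4) if k.any() else 0,np.percentile(Y[k],[5,50,95]).round(4) if k.any() else 0)
    z=im[105:215,340:480] if n=='w5' else im
    if n=='w5': cv2.imwrite('pics/w5z.png',cv2.resize(z[:,:,::-1],None,fx=5,fy=5,interpolation=cv2.INTER_CUBIC))
E
```

```text
w5 0.05 81 [-0.0218 -0.0192 -0.0126] [-0.0077 -0.0068  0.0059]
w5 0.085 384 [-0.0216 -0.0039  0.0188] [-0.0076 -0.0051  0.0055]
w5 0.16 895 [-0.0146 -0.002   0.0127] [-0.0065 -0.0051  0.0055]
scene0 0.05 27 [-0.0188 -0.0114 -0.0086] [-0.0083 -0.0036  0.0065]
scene0 0.085 81 [-0.0177  0.0045  0.023 ] [-0.0078 -0.0026  0.0085]
scene0 0.16 92 [-0.0103  0.008   0.0175] [-0.0066 -0.0039  0.0063]
side0 0.05 25 [-0.0223 -0.0197 -0.0156] [-0.012  -0.0058  0.0027]
side0 0.085 71 [-0.021  -0.0131  0.0193] [-0.0113 -0.0056  0.0032]
side0 0.16 26 [-0.0148 -0.0108  0.0027] [-0.0102 -0.0066  0.0023]
```

View pics/w5z.png

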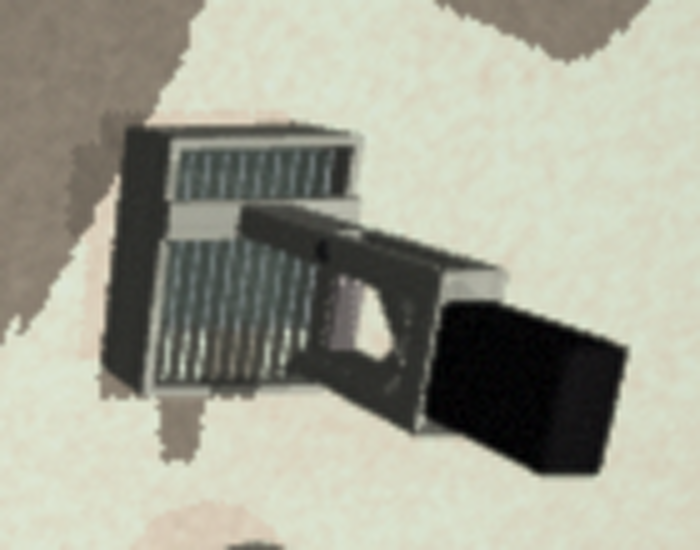

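The box's lower shank lies at own x ≈ −17 mm in all three views, so own x points at 31.8°; grip centre about (0.394, 0.303).

Call:
step_arm(plan="-0.15 0.2 0 0 0 0; -0.3 0.45 0 0 0 0; -0.45 0.7 0 0 0 0; -0.6 1 0 0 0 0; -0.73 1 0 0 0 0; -0.73 1 0 0 0 0; -0.73 1 0 0 0 0; -0.73 1 0 0 0 0")

```text
time: 8.55
tool_pos: [0.3947, 0.2667, 0.3201]
ee_rot: [180.0, 0.0, -148.1]
force: [-0.5, -0.3, -0.1]
gripper_width: 0.0425
```

Call:
step_arm(plan="0 0.1 0 0 0 0; 0 0.237 -0.1 0 0 0; 0 0.237 -0.2 0 0 0; 0 0.237 -0.3 0 0 0; 0 0.237 -0.4 0 0 0; 0 0.237 -0.4 0 0 0; 0 0.237 -0.4 0 0 0; 0 0.237 -0.4 0 0 0")

```text
time: 9.35
tool_pos: [0.3952, 0.3025, 0.2609]
ee_rot: [180.0, 0.1, -148.1]
force: [0.4, 0.1, -0.3]
gripper_width: 0.0426
```

```bash
python3 - <<'E'
from h import *
s=ctrl.get_state(); print(s['tool_pos'],s['ee_rot'],s['joint_positions'])
snap('wrist','w6')
im,d,P=pts('w6')
near=(d>0)&(np.hypot(P[...,0]-.394,P[...,1]-.303)<0.03)
for lo,hi in [(0.15,0.2),(0.19,.2)]:
    k=near&(P[...,2]>lo)&(P[...,2]<hi); q=P[k]
    if len(q)>5: print(lo,len(q),q.mean(0).round(4),cv2.minAreaRect(q[:,:2].astype(np.float32)))
E
```

```text
[0.39519923 0.30253047 0.26092   ] [ 1.79994871e+02  1.08974500e-01 -1.48115401e+02] [ 3.32160129e+01  8.80598972e+00  9.24391053e+01  2.64703758e-03
  7.86458407e+01 -8.86691094e+01]
0.15 705 [0.3895 0.3018 0.1871] ((0.39170563220977783, 0.3032274544239044), (0.033401064574718475, 0.013960812240839005), 33.03886413574219)
0.19 524 [0.3925 0.3037 0.1923] ((0.39311373233795166, 0.30414333939552307), (0.03010031208395958, 0.01389148086309433), 32.58495330810547)
```

View pics/w6.png

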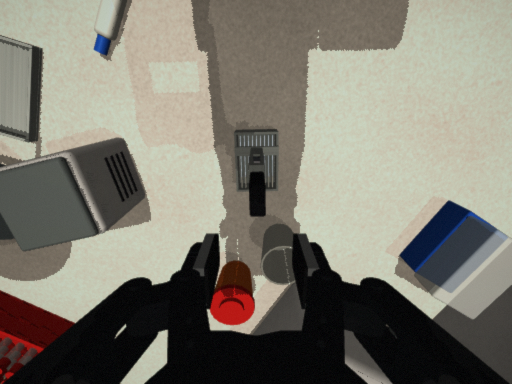

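Call:
step_arm(plan="-0.009 0.008 -0.12 0 0 0; -0.009 0.008 -0.25 0 0 0; -0.009 0.008 -0.37 0 0 0; -0.009 0.008 -0.48 0 0 0; -0.009 0.008 -0.55 0 0 0; -0.009 0.008 -0.58 0 0 0; -0.009 0.008 -0.58 0 0 0; -0.009 0.008 -0.58 0 0 0")

```text
time: 10.2
tool_pos: [0.3941, 0.3039, 0.1747]
ee_rot: [180.0, 0.2, -148.1]
force: [0.1, 0.6, -1.1]
gripper_width: 0.0429
```

Call:
step_arm(plan="0 0 0 0 0 0; 0 0 0 0 0 0; 0 0 0 0 0 0; 0 0 0 0 0 0; 0 0 0 0 0 0; 0 0 0 0 0 0; 0 0 0 0 0 0; 0 0 0 0 0 0", fingers=1, force=90)

```text
time: 11.0
tool_pos: [0.3944, 0.304, 0.1756]
ee_rot: [-180.0, 0.3, -148.1]
force: [-1.6, -1.8, 6.6]
gripper_width: 0.0112
```

Call:
step_arm(plan="0 0 0.1 0 0 0; 0 0 0.2 0 0 0; 0 0 0.3 0 0 0; 0 0 0.4 0 0 0; 0 0 0.5 0 0 0; 0 0 0.6 0 0 0; 0 0 0.6 0 0 0; 0 0 0.6 0 0 0")

```text
time: 11.8
tool_pos: [0.3942, 0.3039, 0.265]
ee_rot: [180.0, 0.2, -148.1]
force: [0.8, 0.1, -3.1]
gripper_width: 0.011
```

Basket lifted (−3.1 N). Carrying it over, clear of the chamber, at underside ≈ 0.16 m.

Call:
step_arm(plan="0 0 0.15 0 0 0; 0 -0.1 0.3 0 0 -0.015; 0 -0.25 0.42 0 0 -0.03; 0 -0.45 0.47 0 0 -0.045; 0 -0.65 0.47 0 0 -0.06; 0 -0.85 0.47 0 0 -0.075; 0 -1 0.47 0 0 -0.093; 0 -1 0.47 0 0 -0.093")

```text
time: 12.6
tool_pos: [0.3941, 0.1519, 0.3346]
ee_rot: [-180.0, 0.2, -165.1]
force: [-0.2, 1.2, -2.3]
gripper_width: 0.0112
```

Call:
step_arm(plan="0 -0.1 0 0 0 0; 0 -0.25 0 0 0 0; 0 -0.4 0 0 0 0; 0 -0.6 0 0 0 0; 0 -0.8 0 0 0 0; 0 -0.95 0 0 0 0; 0 -1 0 0 0 0; 0 -1 0 0 0 0")

```text
time: 13.4
tool_pos: [0.3941, 0.0018, 0.334]
ee_rot: [-180.0, 0.1, -165.1]
force: [0.6, 0.5, -4.0]
gripper_width: 0.011
```

```bash
python3 - <<'E'
from h import *
s=ctrl.get_state(); print(s['time'],s['tool_pos'],s['ee_rot'],s['joint_positions'],s['force'])
for n in ['wrist','side','scene']: snap(n,n[0]+n[1]+'7')
E
```

```text
13.4 [0.39411383 0.00179873 0.33401821] [-1.79997821e+02  1.07223798e-01 -1.65141756e+02] [-5.08917382e+00 -7.30374632e+00  9.92199211e+01  3.45531124e-02
  8.79822911e+01 -1.09948601e+02] [ 0.59068575  0.4625329  -4.00029328]
```

View pics/wr7.png

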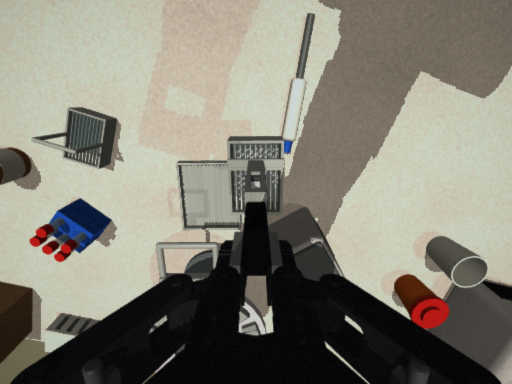

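View pics/si7.png

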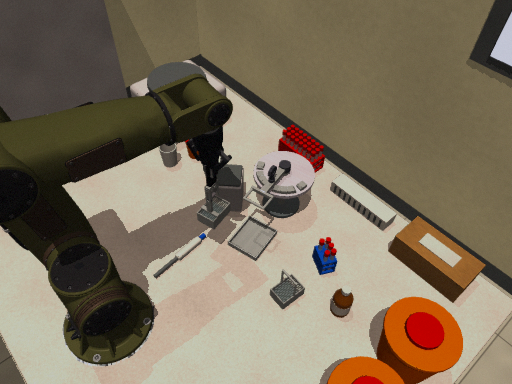

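View pics/sc7.png

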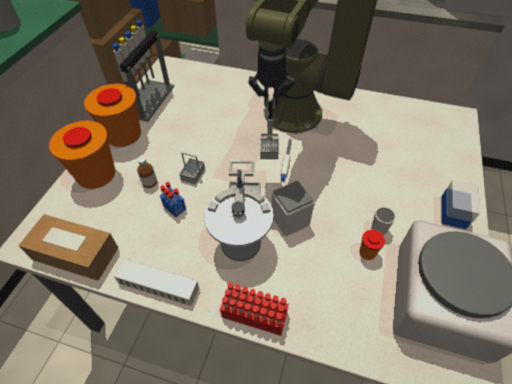

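The basket hangs straight in the jaws, and the eye is at (245,172) in the scene view. Measuring the basket relative to the tool.

```bash
python3 - <<'E'
from h import *
t=np.array([.3941,.0018]); a=np.radians(14.9);ex=np.array([np.cos(a),np.sin(a)]);ey=np.array([-ex[1],ex[0]])
for n in ['wr7','sc7','si7']:
    im,d,P=pts(n)
    rel=P[...,:2]-t; X=rel@ex;Y=rel@ey
    for lo,hi in [(.155,.215),(.185,.215),(.22,.30)]:
        k=(d>0)&(P[...,2]>lo)&(P[...,2]<hi)&(abs(X)<.06)&(abs(Y)<.05)
        q=np.stack([X[k],Y[k]],1).astype(np.float32)
        print(n,lo,k.sum(),P[k][:,2].min().round(4),np.percentile(P[k][:,2],[2,98]).round(4),cv2.minAreaRect(q) if len(q)>5 else 0)
c=np.array([.670,-.010])
for n in ['wr7','sc7','si7']:
    im,d,P=pts(n); rr=P[...,:2]-c; r=np.hypot(rr[...,0],rr[...,1])
    k=(d>0)&(P[...,2]>0.185)&(P[...,2]<0.205)&(r>0.12)&(r<0.2)&(rr[...,1]<0.0)
    k=k&(r>0.13)
    if k.sum()>20:
        q=P[k]; 
        # outer bar
        b=np.radians(195.1); e=np.array([np.cos(b),np.sin(b)]); f=np.array([-e[1],e[0]])
        X=(q[:,:2]-c)@e; Y=(q[:,:2]-c)@f
        print(n,k.sum(),'Xmax',np.percentile(X,[90,98,99.5]).round(4),'Y',np.percentile(Y,[.5,99.5]).round(4),'z',q[:,2].max().round(4))
        o=X>0.172; print(np.polyfit(Y[o],X[o],1), X[o].mean(),np.percentile(q[o,2],[50,95,99]).round(4))
E
```

```text
wr7 0.155 3229 0.1596 [0.1609 0.2026] ((-0.001492917537689209, 0.0007498208433389664), (0.0843125656247139, 0.06012481078505516), 0.5372357964515686)
wr7 0.185 1801 0.185 [0.1866 0.2031] ((-0.001492917537689209, 0.0007498208433389664), (0.0843125656247139, 0.06012481078505516), 0.5372357964515686)
wr7 0.22 479 0.2204 [0.2217 0.2991] ((-0.01683572307229042, 0.00043487269431352615), (0.01350195612758398, 0.017406512051820755), 0.1072428748011589)
sc7 0.155 467 0.1556 [0.159  0.2028] ((0.0010877661406993866, 0.0021841395646333694), (0.05900873616337776, 0.08901844173669815), 89.2347412109375)
sc7 0.185 213 0.1854 [0.1858 0.205 ] ((0.0010813027620315552, 0.0017002858221530914), (0.05804094299674034, 0.08901844173669815), 89.2347412109375)
sc7 0.22 76 0.2419 [0.2446 0.2989] ((0.006058028899133205, 0.0013076192699372768), (0.04017066955566406, 0.01329890452325344), 5.157492160797119)
si7 0.155 660 0.1553 [0.1595 0.2046] ((0.0001942366361618042, -0.002120286226272583), (0.06279776990413666, 0.08812981843948364), 89.01045227050781)
si7 0.185 454 0.1851 [0.1857 0.2086] ((0.0003854483366012573, -0.0020757317543029785), (0.06247209757566452, 0.08803994953632355), 88.5188217163086)
si7 0.22 196 0.2203 [0.222  0.2985] ((-9.514950215816498e-05, -0.0009586988016963005), (0.04614059999585152, 0.020807132124900818), 2.36542010307312)
wr7 903 Xmax [0.1829 0.1837 0.184 ] Y [-0.0381  0.0369] z 0.1986
[0.00264005 0.18020629] 0.18020332521791615 [0.1936 0.1952 0.1956]
sc7 136 Xmax [0.1792 0.1824 0.1831] Y [-0.0383  0.0368] z 0.1993
[-0.0034113   0.17691192] 0.17691449840012563 [0.192  0.195  0.1963]
si7 211 Xmax [0.1809 0.1826 0.1836] Y [-0.0341  0.0419] z 0.2009
[0.01365624 0.17893293] 0.17898583517849284 [0.1918 0.1952 0.1961]
```

Call:
step_arm(plan="0.02 -0.1 0 0 0 0; 0.05 -0.25 0 0 0 0; 0.1 -0.4 0 0 0 0; 0.133 -0.539 0 0 0 0.001; 0.133 -0.539 -0.07 0 0 0.001; 0.133 -0.539 -0.14 0 0 0.001; 0.133 -0.539 -0.2 0 0 0.001; 0.133 -0.539 -0.2 0 0 0.001")

```text
time: 14.35
tool_pos: [0.4136, -0.0771, 0.3029]
ee_rot: [179.9, 0.0, -164.8]
force: [0.5, -0.3, -3.2]
gripper_width: 0.011
```

```bash
python3 - <<'E'
from h import *
s=ctrl.get_state(); print(s['time'],s['tool_pos'],s['ee_rot'],s['force'])
for n in ['side','scene']:
    snap(n,n[:2]+'8')
a=pts('si8')[0][150:280,180:310,::-1];b=pts('sc8')[0][110:240,190:320,::-1]
cv2.imwrite('pics/c8.png',cv2.resize(np.hstack([a,b]),None,fx=3,fy=3,interpolation=cv2.INTER_CUBIC))
t=s['tool_pos'][:2]; print((np.array([.4962,-.0569])-t)/.15)
E
```

```text
14.35 [ 0.41362985 -0.07714861  0.30292931] [ 1.79934225e+02  2.70008896e-02 -1.64785871e+02] [ 0.51512782 -0.26323371 -3.15256984]
[0.55046767 0.13499075]
```

View pics/c8.png

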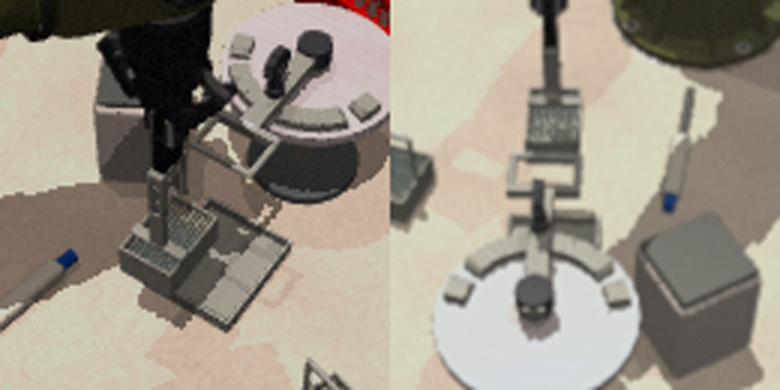

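The hook stands outside the eye, level with it, nose towards the post. Sliding it in.

Call:
step_arm(plan="0.08 0.02 0 0 0 0; 0.16 0.039 0 0 0 0; 0.24 0.059 0 0 0 0; 0.32 0.078 0 0 0 0; 0.4 0.098 0 0 0 0; 0.48 0.118 0 0 0 0; 0.55 0.135 0 0 0 0; 0.55 0.135 0 0 0 0")

```text
time: 15.25
tool_pos: [0.4976, -0.0569, 0.304]
ee_rot: [180.0, 0.1, -164.8]
force: [-0.3, -0.3, -2.8]
gripper_width: 0.0109
```

```bash
python3 - <<'E'
from h import *
s=ctrl.get_state(); print(s['time'],s['tool_pos'],s['ee_rot'],s['force'])
for n in ['side','scene','wrist']:
    snap(n,n[:2]+'9')
a=pts('si9')[0][130:260,180:310,::-1];b=pts('sc9')[0][130:260,180:310,::-1]
cv2.imwrite('pics/c9.png',cv2.resize(np.hstack([a,b]),None,fx=3,fy=3,interpolation=cv2.INTER_CUBIC))
c=np.array([.670,-.010]);b=np.radians(195.1); e=np.array([np.cos(b),np.sin(b)]); f=np.array([-e[1],e[0]])
print('TCP rad',(s['tool_pos'][:2]-c)@e,(s['tool_pos'][:2]-c)@f)
for n in ['si9','sc9','wr9']:
    im,d,P=pts(n);X=(P[...,:2]-c)@e;Y=(P[...,:2]-c)@f
    for lo,hi in [(.132,.165),(.215,.27)]:
        k=(d>0)&(P[...,2]>lo)&(P[...,2]<hi)&(abs(X-.18)<.055)&(abs(Y)<.045)
        if k.sum()>10: print(n,lo,k.sum(),np.percentile(X[k],[1,99]).round(4),np.percentile(Y[k],[1,99]).round(4))
E
```

```text
15.25 [ 0.49756044 -0.05694107  0.30403097] [ 1.79986011e+02  1.14459941e-01 -1.64775131e+02] [-0.28412206 -0.25156383 -2.83501345]
TCP rad 0.1787140345881591 0.0003990409766500303
si9 0.132 386 [0.1368 0.2233] [-0.0269  0.0338]
si9 0.215 137 [0.1596 0.2022] [-0.0054  0.0121]
sc9 0.132 184 [0.1348 0.2207] [-0.0299  0.0279]
sc9 0.215 82 [0.1559 0.194 ] [-0.0089  0.0062]
wr9 0.132 1500 [0.1416 0.2233] [-0.0275  0.0272]
wr9 0.215 379 [0.1901 0.2033] [-0.0082  0.0086]
```

View pics/c9.png

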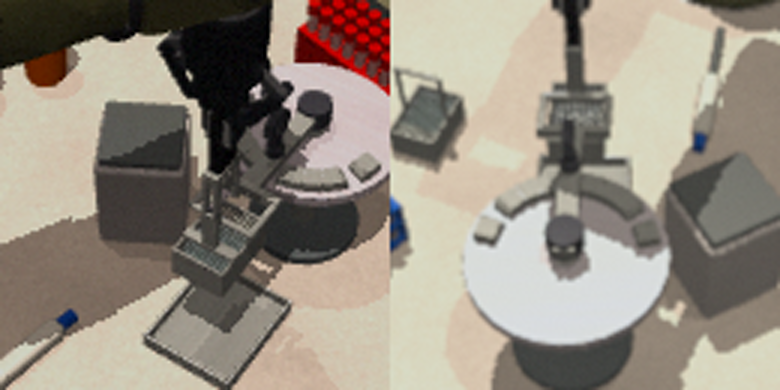

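View pics/wr9.png

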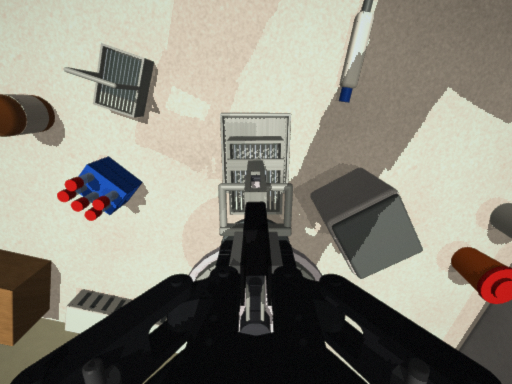

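Hook centred over the bar (box spans 0.137–0.223 m radially, bar at 0.180). Pushing down in two stages.

Call:
step_arm(plan="0 0 -0.06 0 0 0; 0 0 -0.12 0 0 0; 0 0 -0.17 0 0 0; 0 0 -0.21 0 0 0; 0 0 -0.25 0 0 0; 0 0 -0.28 0 0 0; 0 0 -0.31 0 0 0; 0 0 -0.33 0 0 0")

```text
time: 16.2
tool_pos: [0.4963, -0.0573, 0.2546]
ee_rot: [-180.0, 0.1, -164.8]
force: [-1.1, 0.2, 0.7]
gripper_width: 0.0112
```

Call:
step_arm(plan="0 0 -0.02 0 0 0; 0 0 -0.04 0 0 0; 0 0 -0.06 0 0 0; 0 0 -0.08 0 0 0; 0 0 -0.095 0 0 0; 0 0 -0.105 0 0 0; 0 0 -0.115 0 0 0; 0 0 -0.115 0 0 0")

```text
time: 17.0
tool_pos: [0.4967, -0.0573, 0.2379]
ee_rot: [-180.0, 0.2, -164.8]
force: [1.7, 1.6, 0.8]
gripper_width: 0.0111
```

```bash
python3 - <<'E'
from h import *
s=ctrl.get_state(); print(s['time'],s['tool_pos'],s['ee_rot'],s['force'],s['moment'])
for n in ['side','scene']:
    snap(n,n[:2]+'10')
a=pts('si10')[0][150:250,190:290,::-1];b=pts('sc10')[0][130:230,190:290,::-1]
cv2.imwrite('pics/c10.png',cv2.resize(np.hstack([a,b]),None,fx=4,fy=4,interpolation=cv2.INTER_CUBIC))
E
```

```text
17.0 [ 0.49670726 -0.05733685  0.23785573] [-179.96741953    0.20189291 -164.80354311] [1.66329199 1.6300594  0.83320412] [ 0.1761445  -0.58523339  0.01889371]
```

View pics/c10.png

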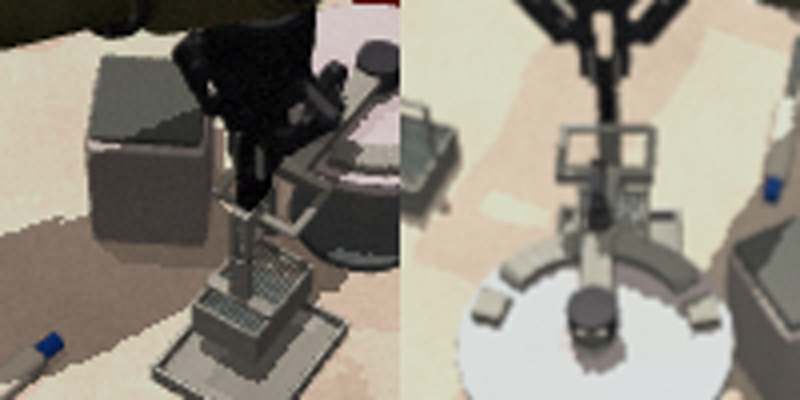

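Call:
step_arm(plan="0 0 -0.005 0 0 0; 0 0 -0.01 0 0 0; 0 0 -0.015 0 0 0; 0 0 -0.02 0 0 0; 0 0 -0.02 0 0 0; 0 0 -0.02 0 0 0; 0 0 -0.02 0 0 0; 0 0 -0.02 0 0 0")

```text
time: 17.9
tool_pos: [0.4975, -0.0576, 0.2371]
ee_rot: [-179.8, 0.4, -164.8]
force: [0.5, 0.1, 17.4]
gripper_width: 0.0107
```

Firm stop at the predicted seat height (17 N at z 0.237). Relaxing the push, then releasing.

Call:
step_arm(plan="0 0 0.005 0 0 0; 0 0 0.01 0 0 0; 0 0 0.013 0 0 0; 0 0 0.013 0 0 0; 0 0 0.013 0 0 0; 0 0 0.013 0 0 0; 0 0 0.013 0 0 0; 0 0 0.013 0 0 0")

```text
time: 18.7
tool_pos: [0.4975, -0.0575, 0.239]
ee_rot: [-179.9, 0.4, -164.8]
force: [-0.1, 0.4, -2.9]
gripper_width: 0.0109
```

Call:
step_arm(plan="0 0 0 0 0 0; 0 0 0 0 0 0; 0 0 0 0 0 0; 0 0 0 0 0 0; 0 0 0 0 0 0; 0 0 0 0 0 0; 0 0 0 0 0 0; 0 0 0 0 0 0", fingers=0)

```text
time: 19.5
tool_pos: [0.4975, -0.0576, 0.239]
ee_rot: [-179.8, 0.4, -164.8]
force: [0.2, -0.4, -0.3]
gripper_width: 0.0428
```

```bash
python3 - <<'E'
from h import *
s=ctrl.get_state(); print(s['time'],s['tool_pos'],s['ee_rot'],s['force'],s['gripper_width'])
for n in ['side','scene','wrist']:
    snap(n,n[:2]+'11')
a=pts('si11')[0][150:250,190:290,::-1];b=pts('sc11')[0][130:230,190:290,::-1]
cv2.imwrite('pics/c11.png',cv2.resize(np.hstack([a,b]),None,fx=4,fy=4,interpolation=cv2.INTER_CUBIC))
E
```

```text
19.5 [ 0.49754237 -0.05760343  0.23897256] [-179.84932154    0.41062922 -164.80443131] [ 0.17320802 -0.36736866 -0.30568719] 0.042830714473213786
```

View pics/c11.png

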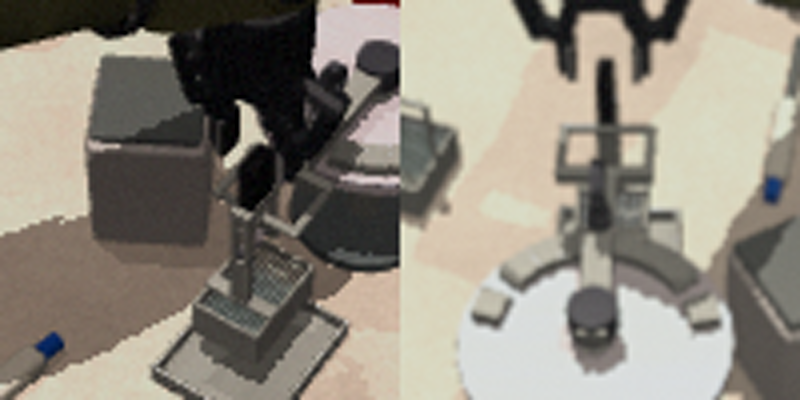

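View pics/wr11.png

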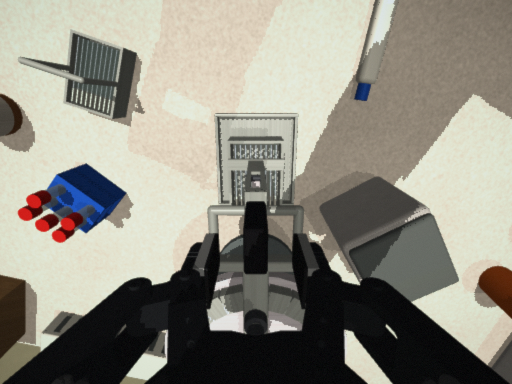

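Released; the basket hangs on the bar, fingers clear on both sides of the grip. Retreating up, then away.

Call:
step_arm(plan="0 0 0.1 0 0 0; 0 0 0.2 0 0 0; 0 0 0.35 0 0 0; 0 0 0.5 0 0 0; 0 0 0.7 0 0 0; 0 0 0.9 0 0 0; -0.2 0.1 1 0 0 0; -0.45 0.2 1 0 0 0")

```text
time: 20.45
tool_pos: [0.4299, -0.0275, 0.3903]
ee_rot: [-179.8, 0.5, -164.8]
force: [-0.8, 0.3, -0.2]
gripper_width: 0.0431
```

Call:
step_arm(plan="-0.15 0.2 0 0 0 0; -0.3 0.5 0 0 0 0; -0.3 0.8 0 0 0 0; -0.3 1 0 0 0 0; -0.3 1 0 0 0 0; -0.3 1 0 0 0 0; -0.3 1 0 0 0 0; -0.3 1 0 0 0 0")

```text
time: 21.25
tool_pos: [0.3851, 0.1217, 0.3903]
ee_rot: [-179.8, 0.5, -164.9]
force: [0.7, 0.1, -0.0]
gripper_width: 0.0428
```

```bash
python3 - <<'E'
from h import *
s=ctrl.get_state(); print(s['time'],s['tool_pos'],s['force'])
for n in ['side','scene','wrist']:
    snap(n,n[:2]+'12')
a=pts('si12')[0][150:250,190:290,::-1];b=pts('sc12')[0][130:230,190:290,::-1]
cv2.imwrite('pics/c12.png',cv2.resize(np.hstack([a,b]),None,fx=4,fy=4,interpolation=cv2.INTER_CUBIC))
c=np.array([.670,-.010]);b=np.radians(195.1); e=np.array([np.cos(b),np.sin(b)]); f=np.array([-e[1],e[0]])
for n in ['si12','sc12','wr12']:
    im,d,P=pts(n);X=(P[...,:2]-c)@e;Y=(P[...,:2]-c)@f
    for nm,lo,hi in [('box',.055,.11),('shank',.11,.18),('grip',.213,.27)]:
        k=(d>0)&(P[...,2]>lo)&(P[...,2]<hi)&(abs(X-.18)<.06)&(abs(Y)<.045)
        if k.sum()>10: print(n,nm,k.sum(),np.percentile(X[k],[1,99]).round(4),np.percentile(Y[k],[1,99]).round(4),np.percentile(P[k][:,2],[1,99]).round(4),np.round(cv2.minAreaRect(np.stack([X[k],Y[k]],1).astype(np.float32))[2],1))
    k=(d>0)&(P[...,2]>0.21)&(P[...,2]<0.29)&(abs(X-.08)<.02)&(abs(Y)<.01)
    if k.sum()>5: print('ring top',np.percentile(P[k][:,2],[95,98,100]))
    k=(d>0)&(P[...,2]>0.185)&(P[...,2]<0.202)&(X>.1)&(X<.135)&(abs(Y)<.02)
    if k.sum()>5: print('arm Y',np.percentile(Y[k],[2,98]),k.sum())
E
```

```text
21.25 [0.38508344 0.12173162 0.39034299] [ 0.65994102  0.07259431 -0.01554676]
si12 box 544 [0.1358 0.2215] [-0.0258  0.0343] [0.0622 0.1072] 1.2
si12 shank 101 [0.1603 0.2023] [-0.0065  0.0126] [0.112  0.1784] 74.8
si12 grip 119 [0.1644 0.1959] [-0.0036  0.0109] [0.2133 0.2566] 87.7
ring top [0.25691312 0.25823501 0.26064588]
arm Y [-0.00657394  0.01915854] 84
sc12 box 130 [0.1474 0.2155] [-0.0297  0.0303] [0.0613 0.1062] 0.0
sc12 shank 17 [0.1572 0.2022] [-0.0081  0.0044] [0.1355 0.1797] 74.4
sc12 grip 80 [0.1611 0.1901] [-0.0072  0.0069] [0.214  0.2559] 88.6
ring top [0.25857246 0.25927819 0.25993191]
arm Y [-0.01900299  0.01761179] 48
wr12 box 1882 [0.1379 0.221 ] [-0.0301  0.0294] [0.0635 0.1058] 0.1
wr12 shank 385 [0.1599 0.2016] [-0.0086  0.0074] [0.1112 0.1797] 9.5
wr12 grip 834 [0.1656 0.1951] [-0.0078  0.0061] [0.2139 0.2552] 0.8
ring top [0.25854035 0.25906471 0.25976142]
arm Y [-0.01716788  0.01758537] 443
```

View pics/c12.png

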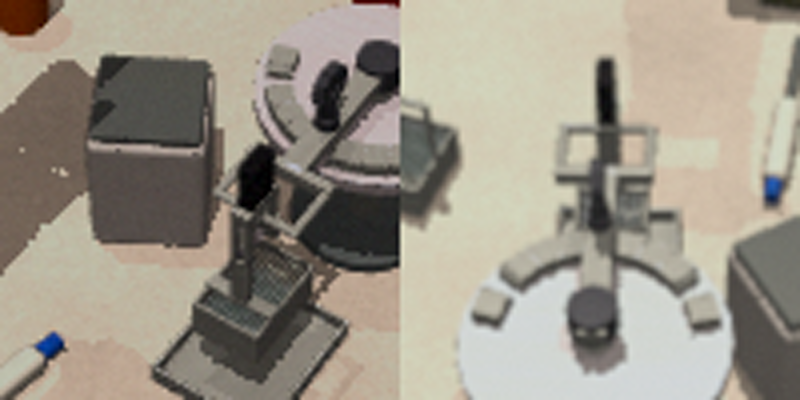

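View pics/wr12.png

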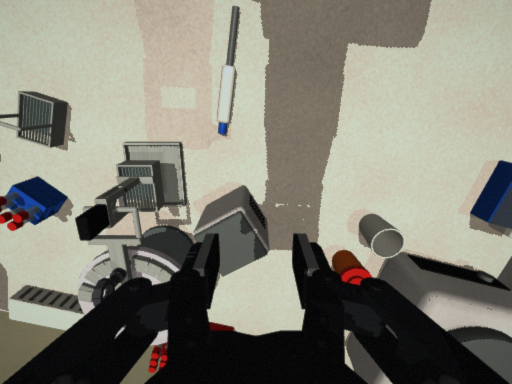

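```bash
python3 - <<'E'
from h import *
im=pts('wr12')[0];z=im[140:260,65:195,::-1]
im2=pts('si12')[0][180:240,225:285,::-1]
a=cv2.resize(z,(520,480),interpolation=cv2.INTER_CUBIC); b=cv2.resize(im2,(280,280),interpolation=cv2.INTER_CUBIC)
o=np.zeros((480,800,3),np.uint8);o[:,:520]=a;o[:280,520:]=b;cv2.imwrite('pics/c13.png',o)
for A,B in (('scene0','sc12'),('side0','si12')):
    a,da,PA=pts(A);b,db,PB=pts(B)
    for nm,p in dict(plain=(.447,-.278),rack=(.61,-.275),bottle=(.528,-.405),beaker=(.519,.403),jar=(.595,.375)).items():
        r=[]
        for P,d in((PA,da),(PB,db)):
            k=(d>0)&(P[...,2]>.015)&(P[...,2]<.14)&(np.hypot(P[...,0]-p[0],P[...,1]-p[1])<.065)
            r.append((int(k.sum()),P[k].mean(0).round(4) if k.any() else 0))
        print(A,nm,r)
E
```

```text
scene0 plain [(444, array([ 0.4488, -0.2716,  0.0398])), (443, array([ 0.4486, -0.2713,  0.04  ]))]
scene0 rack [(485, array([ 0.6141, -0.2673,  0.0683])), (485, array([ 0.6139, -0.2674,  0.0681]))]
scene0 bottle [(389, array([ 0.5395, -0.3983,  0.0731])), (391, array([ 0.5396, -0.3983,  0.0729]))]
scene0 beaker [(558, array([0.5021, 0.4047, 0.0623])), (556, array([0.5021, 0.4046, 0.0623]))]
scene0 jar [(550, array([0.5988, 0.3803, 0.0739])), (552, array([0.5987, 0.3802, 0.0738]))]
side0 plain [(676, array([ 0.4412, -0.2773,  0.038 ])), (679, array([ 0.441 , -0.2771,  0.0379]))]
side0 rack [(575, array([ 0.5968, -0.2802,  0.0692])), (576, array([ 0.5969, -0.2803,  0.069 ]))]
side0 bottle [(514, array([ 0.5153, -0.4172,  0.0775])), (514, array([ 0.5154, -0.4172,  0.0771]))]
side0 beaker [(138, array([0.4953, 0.3807, 0.0386])), (434, array([0.5038, 0.3963, 0.058 ]))]
side0 jar [(84, array([0.5795, 0.3577, 0.0323])), (315, array([0.5839, 0.3643, 0.0664]))]
```

View pics/c13.png

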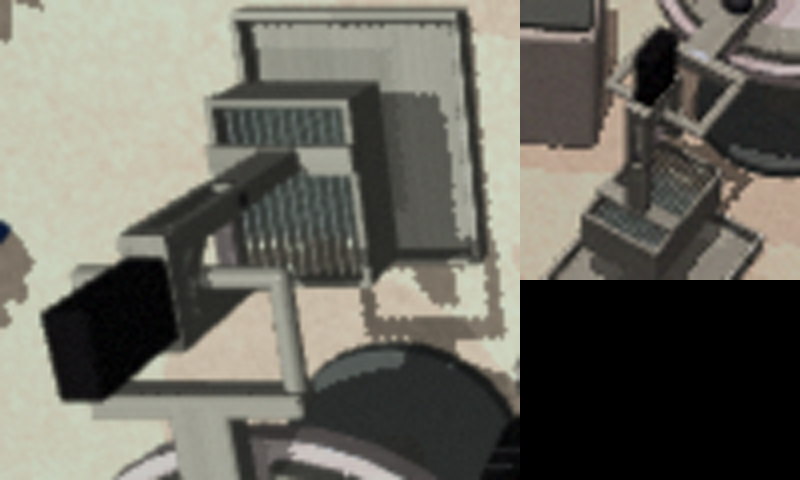

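The bar sits in the hook, at (240,278) in the zoom. The pinkish gate is at (230,240), reaching across the throat as it did at the start. Handing in.

```bash
python3 - <<'E'
from h import *
print(ctrl.finish_job())
E
```

```text
the job is handed in; nothing more can be done
None
```

I swung the empty arm to the notch over the drip tray and hung the snap-hook basket on the eye's outer bar. I handed the job in at about 21.4 s; it gave no verdict.

**What I did**
- I lifted the pull ring about 15 mm (about 8.5 N), swung the arm 60° and let the pin drop.
- I gripped the basket by its block, slid the hook in level from outside the eye and pushed it down. It met a firm stop of 17 N at the expected seat height. Then I let go and backed away.

**Last checks**
- **Pin:** the ring's top is at 0.259 m. It would be 0.258 m with the pin home and about 0.268 m if resting on the disc. I measured the arm at 195.1° right after the pin dropped (notch at 195.2°), but did not measure the angle again after hanging the basket.
- **Basket:** it hangs upright, with the box centre at 0.179 m and the grip at 0.180 m from the post axis, against 0.180 m for the bar.
- **Stillness:** I only looked once after backing away, so I did not compare two moments to prove it is still.
- **Gate:** judged shut from the seat height and one zoomed picture. I did not do a pull test.
- **Other items:** in the scene view the rack, bottle, beaker, jar and plain basket are within 0.3 mm of where they started. The side view agrees for the rack, bottle and plain basket. The robot hid the beaker and jar there at the start, so its larger differences for those two say nothing.

The views disagreed by 2–3 mm on where the grip block was, so I aimed between them. The jaws read 7 mm on the 10 mm ring and 11 mm on the 14 mm block, but both holds were firm.

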